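# Centre a shaft in the V-block fixture

### The arm

A 6-joint arm with a two-finger parallel gripper is mounted at the origin on the work surface; the furniture and walls round the work are solid. World frame = base frame: x ahead of the robot, y to its left, z up, the work surface at z = 0. Lengths are in m, angles in degrees, forces in N, time in s.
With the tool pointing down it reaches from about 0.25 to 0.725 m from the base axis. Payload 9.7 kg.
Tool frame: the origin (TCP) lies between the finger pads; the fingertips stand 22 mm ahead of it and the grasp point (between the pads) lies 3 mm ahead of it; z points along the fingers, y is the line along which they close (so a half turn about z gives the same grasp; the last joint's range is limited). The gripper opens to 85 mm and grips with 20 to 120 N. Pads are 22 mm wide; open, the fingers measure 114 mm over their backs; the gripper's body (76 mm by 85 mm) begins 54 mm behind the grasp point. The pads swing forward as they close: fully open they stand 13 mm farther back than shut.
Start: joints at [72.479, 4.979, 10.078, 95.1, 0, 90], TCP at [0.166, 0.524, 0.253] pointing down, gripper open.
Joint ranges: [-179.16, 179.16], [-48.56, 103.87], [-65.8, 70.77], [-126.05, 130.52], [-82.76, 87.17], [-180, 180]. Speed limits (degrees/s): [127.2, 127.2, 147.25, 180, 180, 180].

### API

Orientations are given as [roll, pitch, yaw] about the fixed x, y, z axes, in that order (R = Rz(yaw) Ry(pitch) Rx(roll)).
In Python, from workcell import bot, viewer, finder gives the robot as it stands.
- The arm moves only by the tool move_arm, never from a script. Its arguments are lists of equal length, an entry for each row: "offset": the shift along the tool's x, y, z in cm, a list of three; "twist": the turn, a rotation vector about the tool's x, y, z in rad, a list of three; "grip": the opening, from 0 (shut) to 1 (fully open). In form: {"offset": [[x, y, z], ...], "twist": [[ax, ay, az], ...], "grip": [grip, ...]}. A call has 1 to 5 rows; each row shifts and turns the commanded pose from where the row before left it, along the tool's axes as they then stand; what a row does not reach is not made up. A row lasts 1/10 s, in which the tool goes at most 50 mm and 8.59 degrees, less where a joint would pass 70% of its speed; a pose out of reach is approached as far as the arm can. A call is refused whole if a number of a shift passes 5 or a number of a turn 0.15, either way. A call with a gripper value outside its range is refused whole. The fingers move at their own pace and stop on an object; "force" is the grip in N (left out, the last holds). Time passes only in rows, so rows that do not move let the fingers close. It gives the time, the measured TCP pose, the force, the opening and the grip force at its end, in the units of the state.
- bot.get_obs(): the state, without advancing time (a new reading comes with each control period).
- viewer.camera(name): name is "side" or "top"; returns a dict with "color" (384x512x3 uint8, red, green, blue), "depth" (384x512 float32, m along the optical axis (not along the pixel's ray), 0 where there is no reading), "vfov" (degrees; the focal length in pixels is half the picture's height over the tangent of half this angle, whatever the lens; pixels are square), "cx", "cy" (the principal point, pixels), "position" and "attitude" of the camera in the world. Camera axes: x right, y down, z forward; pixel columns grow to the right and rows downward; lengths in m; the calibration is good to about 2 mm. A picture is of the moment at which its call begins.
- bot.job_done(): hands the job in; it is judged then, once.
Trained networks look in a picture, given as the dict that the camera call returned (one of the last four; its "shot" number tells which), for a name from the list of things; names that differ only in an ending like _2 or _b are one class to them, and where a whole thing is asked for, a point or a joint stands for the part that bears it (a point fixed in the world has none). Each returns a list of dicts, best first, with "p" (0 to 1); they miss things now and then, are a little off and sometimes report something else, mostly with a low value. They report only what shows in the picture. A call takes as long as a camera call. They do not tell look-alikes from the thing itself.
- finder.boxes_of(picture, thing): "position" ([column, row] in pixels, amid what is visible of it).
- finder.pinpoint(picture, thing): "position" ([column, row] in pixels: a listed point, or the origin of a listed thing).
The state is a dict: "time": time; "q": joint angles; "qd": joint speeds; "joint_efforts": joint torques, N m; "ee_pos": TCP position; "tcp_rot": TCP orientation; "wrist_force": force on the tool from outside, world axes, zero at the start; "torque": the same for the moment, N m; "opening": finger opening in m; "grasp_force": force on a finger pad.
Only numpy, scipy, OpenCV 4.12 (cv2) and the standard library are available. Lean on these libraries where they do the work, as an engineer would, in place of code of your own. Each camera call takes 0.05 s, during which the arm holds its last target. There are 200 camera calls.

### The job

Stand the thick stepped steel shaft upright on the fixture's base plate in front of the V, clear of its faces, then push it into the V and press it home, evenly against both faces, with a firm but gentle push of about 20 N kept for a second. Then slide the keeper bolt fully across behind it, so that the shaft stays upright and seated; leave the thin bar and the tape roll where they are.

Things in the scene. Friction and masses are not known exactly. Their poses are not given: they have to be found in the camera images.
- shaft: stepped round shaft of bare steel standing on the table, 0.5 kg give or take 25 %: lower part diameter 40 mm and 60 mm high, above it a journal of diameter 28 mm and 35 mm high (95 mm in all). Origin at the centre of its underside, z along its axis. Push it on its thick part only, the gripper clear of the journal. Oiled: friction about 0.3
- fixture: fixed centring fixture with a grey base plate 12 mm thick; origin on the table under the axis of the seated shaft. Its x axis is the pushing direction, into the V, y is to the left of that. The plate spans x -75 to +55 mm, y -140 to +56 mm
- seat (a point): point on the top of the base plate (12 mm above the table) where the axis of the shaft stands when it touches both faces of the V; same axes as the fixture. The bolt's guide channel (x -17 to -39 mm, y -34 to -134 mm from here) and receiver (same x, y +36 to +54 mm) are 34 mm high above the plate; the 70 mm gap between them is the way in for the shaft
- stand (a point): point on the top of the base plate, 48 mm before the seat point (towards -x), where there is free room to stand the shaft before it is pushed
- v_left: left (+y) half of the rigid steel V-block, 52 mm high above the plate and 60 mm wide over all; origin at the seat point. The V's upright faces stand 45 degrees either side of the x axis, its mouth (52 mm wide at x = +2 mm) towards -x. A centred push of 17 to 23 N along x, kept half a second, seats the shaft (each face must bear over 4 N for 0.4 s); a face must never bear more than 18 N (a push of about 28 N, less if off centre)
- v_right: right (-y) half of the V-block, the other face; origin at the seat point; loads as for the left one
- bolt (a joint): travel of the keeper bolt in m along the fixture's +y: 0 is fully open, 0.073 fully shut, with the tip in the receiver. Friction about 2 N; it stays where it is left. Its bar (12 mm wide, 12 to 28 mm above the plate) passes 2 mm behind a seated shaft and is blocked by one that is not seated
- bolt_knob (a point): grip point on the bolt's upright black knob, diameter 16 mm, 70 mm above the table; the knob's top is 16 mm higher, and the guide walls 24 mm lower. It moves along the fixture's +y as the bolt closes, from y = -121 mm (open) to y = -48 mm (shut), at x = -28 mm
- spindle: plain thin steel bar, diameter 24 mm, 85 mm high, standing on the table; a bystander. Origin at the centre of its underside
- tape_roll: roll of masking tape lying flat, diameter 96 mm, 25 mm high, a bystander. Origin at the centre of its underside
Mind the look-alikes: they are no part of the job. What is shaped like the shaft but blue or purple is not meant.

How it is judged (in metres and radians):
On the way, in this order (a step that is already met when the one before it is completed fails the run):
1. the shaft stands upright on the base plate, its axis 6 to 60 mm from the seat point (horizontal distance between shaft and seat between 0.006 and 0.06 m and z of shaft in the frame of seat below 0.003 m and angle between shaft's own z axis and vertical below 0.06 rad), for 0.2 s.
2. the shaft is pressed against both faces of the V, with over 4 N on each for 0.4 s (contact force between shaft and v_left above 4 N and contact force between shaft and v_right above 4 N and z of shaft in the frame of seat below 0.003 m and angle between shaft's own z axis and vertical below 0.06 rad), for 0.4 s.
3. the bolt is shut (within 7 mm of its stop) (value of joint bolt above 0.066 m), for 0.2 s.
At the end, for the whole second after the job is handed in: the shaft stands upright (within 0.05 rad) and at rest on the base plate, its axis within 3 mm of the seat point, and the bolt is shut behind it (joint over 0.066 m) (horizontal distance between shaft and seat below 0.003 m and z of shaft in the frame of seat between -0.003 and 0.003 m and angle between shaft's own z axis and vertical below 0.05 rad and linear speed of shaft below 0.01 m/s and value of joint bolt above 0.066 m); the robot touches nothing.
It fails at once if a face of the V bears more than 18 N from the shaft (contact force between shaft and v_left above 18 N or contact force between shaft and v_right above 18 N).
It fails at once if the thin bar or the tape roll is moved by more than 30 mm (distance of any of spindle, tape_roll from where it was at the start of the episode above 0.03 m).
It also fails if it takes over 69 s, if anything falls off the work surface, if the arm or the gripper's body presses on something with over 40 N, if the wrist force passes 120 N, or if a joint passes its speed limit or range.

## Working session

There is one attempt and no reset: what is moved stays moved. The work goes in short steps, Python scripts to look and compute and a tool call to move; the robot and the scene stay as the last step left them, time stands still between calls to the robot, and variables do not carry over. Pictures are saved under pics/ and viewed, at most 10 in all, crops included, and the job is handed in when it is done.

Besides the shell and the picture viewer there is one more tool, called by a JSON object that holds its "fn" and its "kwargs". move_arm: Moves the arm, as the interface text tells. Its arguments: {"type":"object","properties":{"offset":{"type":"array","items":{"type":"array","items":{"type":"number"}}},"twist":{"type":"array","items":{"type":"array","items":{"type":"number"}}},"grip":{"type":"array","items":{"type":"number"}},"force":{"type":"number"}},"required":["offset","twist","grip"]}

```bash
mkdir -p pics; cat > h.py <<'E'
import numpy as np, cv2
from workcell import bot, viewer, finder
from scipy.spatial.transform import Rotation as R
def cam(n):
    return viewer.camera(n)
def save(p,f): cv2.imwrite(f,p["color"][:,:,::-1])
def rot(p):
    a=np.array(p["attitude"],float)
    return a if a.shape==(3,3) else (R.from_euler('xyz',a,degrees=True).as_matrix() if a.size==3 else R.from_quat(a).as_matrix())
def ray(p,uv):
    f=p["color"].shape[0]/2/np.tan(np.radians(p["vfov"])/2)
    return rot(p)@np.array([(uv[0]-p["cx"])/f,(uv[1]-p["cy"])/f,1.])
def atz(p,uv,z):
    d=ray(p,uv);o=np.array(p["position"]);return o+d*(z-o[2])/d[2]
def cloud(p):
    h,w=p["depth"].shape;u,v=np.meshgrid(np.arange(w),np.arange(h))
    f=h/2/np.tan(np.radians(p["vfov"])/2)
    c=np.stack([(u-p["cx"])/f,(v-p["cy"])/f,np.ones((h,w))],-1)*p["depth"][...,None]
    return c@rot(p).T+np.array(p["position"])
E
python3 - <<'E'
from h import *
np.set_printoptions(precision=4,suppress=True)
o=bot.get_obs();print(o)
for n in("top","side"):
    p=cam(n);save(p,f"pics/{n}1.png");print(n,p["position"],p["attitude"],p["vfov"],p["cx"],p["cy"])
    for t,z in(("shaft",0),("seat",.012),("stand",.012),("bolt_knob",.07),("spindle",0),("tape_roll",0),("fixture",0)):
        for r in finder.pinpoint(p,t)[:4]: print(t,round(r["p"],2),np.array(r["position"]),atz(p,r["position"],z))
E
```

```text
{'time': 0.0, 'q': array([72.479 ,  5.0097, 10.0337, 95.0978,  0.0003, 90.0016]), 'qd': array([ 0.0087, -0.0108,  0.0606,  0.0228, -0.1269,  0.0423]), 'joint_efforts': array([ -0.0023, -52.0389,  46.4802,   0.0164,  -0.0001,   0.    ]), 'ee_pos': array([0.1655, 0.5243, 0.2526]), 'tcp_rot': array([-179.9262,   -0.0003,  162.4774]), 'wrist_force': array([-0.7611, -0.5714, -0.3539]), 'torque': array([ 0.0269, -0.0227,  0.0078]), 'grasp_force': 0.0, 'opening': 0.08557529778907708}
top [ 0.2034 -0.1101  1.1301] [-171.3983    0.1028  -89.2509] 44.25792262930817 255.41017685449904 194.99447059864968
shaft 0.76 [285.5 164.5] [ 0.4506 -0.1784  0.    ]
shaft 0.62 [317.4 137.3] [ 0.5201 -0.2568  0.    ]
shaft 0.62 [351.2 262.3] [ 0.216  -0.3348  0.    ]
seat 0.64 [181.4 124.5] [0.5449 0.0778 0.012 ]
stand 0.89 [177.9 145.8] [0.4912 0.0844 0.012 ]
bolt_knob 0.63 [225.9 137.1] [ 0.4983 -0.036   0.07  ]
spindle 0.6 [319.  187.4] [ 0.3949 -0.2599  0.    ]
tape_roll 0.98 [314.  225.4] [ 0.3024 -0.2472  0.    ]
tape_roll 0.59 [319.4 135.4] [ 0.525  -0.2618  0.    ]
fixture 0.57 [184.7 121.2] [0.5571 
[... 296 characters left out ...]
8 [319.2 220.5] [ 0.5093 -0.2496  0.    ]
shaft 0.75 [284.7 239.4] [ 0.3883 -0.2706  0.    ]
seat 0.78 [260.  162.4] [0.5416 0.0873 0.012 ]
seat 0.28 [246.3 168.6] [0.4814 0.0707 0.012 ]
stand 0.97 [247.5 166.5] [0.4919 0.0814 0.012 ]
stand 0.67 [275.  163.3] [0.5801 0.0585 0.012 ]
bolt_knob 0.58 [272.2 159.3] [ 0.5195 -0.013   0.07  ]
bolt_knob 0.57 [258.4 163.6] [ 0.4695 -0.0176  0.07  ]
spindle 0.75 [283.9 238. ] [ 0.3897 -0.2652  0.    ]
spindle 0.59 [260.8 165.6] [0.5448 0.0869 0.    ]
spindle 0.32 [261.8 162.7] [0.5588 0.1033 0.    ]
tape_roll 0.91 [247.  245.7] [ 0.2995 -0.2471  0.    ]
fixture 0.68 [259.7 167.9] [0.533  0.0747 0.    ]
fixture 0.43 [260.5 162.8] [0.5547 0.1048 0.    ]
```

```bash
python3 - <<'E'
import cv2,numpy as np
a=cv2.imread("pics/top1.png")[60:320,130:400];b=cv2.imread("pics/side1.png")[110:330,170:400]
a=cv2.resize(a,(400,385));b=cv2.resize(b,(400,383))
cv2.imwrite("pics/c1.png",np.hstack([a[:383],b]))
E
```

```text
(no output)
```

View pics/c1.png

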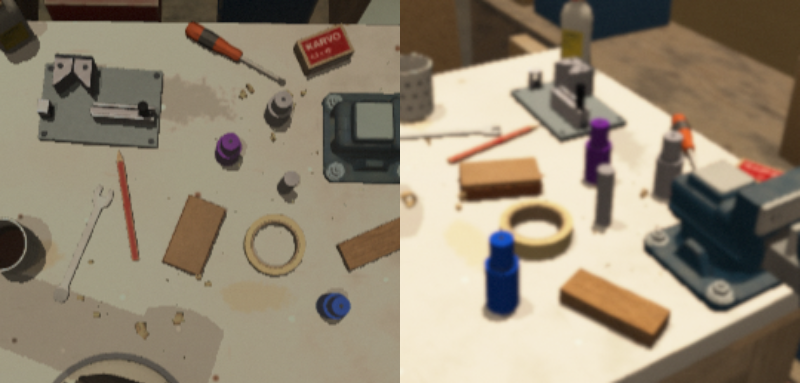

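The right shaft is the grey stepped one at about pixel (319,135) in the top view, next to the vise. The thin bar is at (325,184), the tape roll at (314,225), and the fixture is upper left, with the V at (181,112) and the knob at (227,132). Next I'll refine the fixture and shaft poses from depth.

```bash
python3 - <<'E'
from h import *
from scipy.optimize import minimize
np.set_printoptions(precision=4,suppress=True)
p=cam("top");c=cloud(p)
P=c.reshape(-1,3)
def near(x,y,r,z0,z1):
    m=(np.hypot(P[:,0]-x,P[:,1]-y)<r)&(P[:,2]>z0)&(P[:,2]<z1);return P[m]
t=P[(abs(P[:,0]-.3)<.05)&(abs(P[:,1]-.1)<.05)];print("table z",np.median(t[:,2]))
# plate (grey-green)
q=P[(abs(P[:,0]-.53)<.13)&(abs(P[:,1]-.04)<.16)&(P[:,2]>.007)&(P[:,2]<.12)]
im=np.zeros((400,400),np.uint8)
r=cv2.minAreaRect((q[:,:2]*1000).astype(np.float32));print("all rect",r,len(q))
z=np.histogram(q[:,2],bins=np.arange(0.005,.12,.005));print(z)
for lo,hi in((.038,.052),(.056,.072),(.074,.1)):
    s=q[(q[:,2]>lo)&(q[:,2]<hi)]
    print(lo,len(s),s.min(0),s.max(0),np.median(s,0),cv2.minAreaRect((s[:,:2]*1000).astype(np.float32)))
s=near(.515,-.255,.06,.03,.15);print("shaft pts",len(s))
for lo,hi in((.03,.055),(.055,.075),(.085,.11)):
    k=s[(s[:,2]>lo)&(s[:,2]<hi)]
    if len(k): print(lo,len(k),k.min(0),k.max(0),k.mean(0))
v=P[(P[:,1]<-.29)&(P[:,0]>.35)&(P[:,0]<.62)&(P[:,2]>.02)]
print("vise",v.min(0),v.max(0)); 
for y in np.arange(-.30,-.42,-.02):
    k=v[(abs(v[:,1]-y)<.01)]; print(round(y,2),len(k),k[:,2].max() if len(k) else 0, k.min(0)[0] if len(k) else 0)
p2=cam("side");c2=cloud(p2).reshape(-1,3)
k=c2[(np.hypot(c2[:,0]-.515,c2[:,1]+.255)<.05)&(c2[:,2]>.02)&(c2[:,2]<.055)]
# circle fit r=20
from scipy.optimize import least_squares
print("side circ",least_squares(lambda a:np.hypot(k[:,0]-a[0],k[:,1]-a[1])-.02,[.515,-.255],loss="soft_l1",f_scale=.002).x,len(k))
E
```

```text
table z 0.0025173471872175224
all rect ((529.7396240234375, 40.1484375), (259.097900390625, 318.6598205566406), 0.24708552658557892) 5113
(array([ 233, 1942, 1133,  105,   99,   72,  107,  220,  255,   71,   66,
        146,  326,   36,   30,   31,   62,   26,   29,   26,   24,   34]), array([0.005, 0.01 , 0.015, 0.02 , 0.025, 0.03 , 0.035, 0.04 , 0.045,
       0.05 , 0.055, 0.06 , 0.065, 0.07 , 0.075, 0.08 , 0.085, 0.09 ,
       0.095, 0.1  , 0.105, 0.11 , 0.115]))
0.038 566 [ 0.497  -0.0534  0.038 ] [0.6527 0.1997 0.052 ] [0.5157 0.0302 0.0452] ((546.417236328125, 80.96760559082031), (278.8881530761719, 117.83377075195312), 62.24195861816406)
0.056 552 [ 0.5003 -0.0447  0.0561] [0.6547 0.1999 0.0719] [0.5784 0.083  0.0658] ((570.5863037109375, 74.11637878417969), (268.9741516113281, 71.31315612792969), 61.82328796386719)
0.074 184 [ 0.5009 -0.0441  0.0742] [0.6588 0.1996 0.1   ] [0.6247 0.1652 0.0871] ((583.0155639648438, 67.54582214355469), (270.572021484375, 53.89622497558594), 63.096275329589844)
shaft pts 301
0.03 46 [ 0.4993 -0.2694  0.0309] [ 0.5267 -0.2326  0.0533] [ 0.5053 -0.2464  0.0419]
0.055 110 [ 0.4994 -0.2716  0.0551] [ 0.5352 -0.2335  0.0745] [ 0.511  -0.249   0.0625]
0.085 130 [ 0.5055 -0.2664  0.0855] [ 0.532  -0.2391  0.1031] [ 0.5178 -0.2517  0.0957]
vise [ 0.3512 -0.622   0.02  ] [ 0.62   -0.2903  0.1718]
-0.3 120 0.04683584833521137 0.5860649905296523
-0.32 102 0.04718768091921688 0.5900877104292005
-0.34 593 0.10848480047419384 0.41283160510081585
-0.36 474 0.12362187930932222 0.41058434020264867
-0.38 426 0.12292871882184331 0.4132879459843636
-0.4 436 0.12362482424570942 0.41600064833777695
side circ [ 0.518 -0.253] 155
```

```bash
python3 - <<'E'
from h import *
from scipy.optimize import least_squares
np.set_printoptions(precision=4,suppress=True)
p=cam("top");P=cloud(p).reshape(-1,3);C=p["color"].reshape(-1,3).astype(int)
f=p["color"].shape[0]/2/np.tan(np.radians(p["vfov"])/2);o=np.array(p["position"])
# corners by eye -> world
for uv in((161.7,101.9),(240,104.6),(236.7,160),(155.7,154.5)): print(atz(p,uv,.012))
# plate mask
g=(C[:,2]>=C[:,0]-2)&(C.sum(1)<450)&(C.sum(1)>200)
z=P[:,2]-.0025
m=g&(abs(P[:,0]-.53)<.11)&(P[:,1]>-.09)&(P[:,1]<.16)&(z>.006)&(z<.018)
M=cv2.morphologyEx(m.reshape(384,512).astype(np.uint8),cv2.MORPH_OPEN,np.ones((3,3)))
n,l,st,_=cv2.connectedComponentsWithStats(M);i=1+st[1:,4].argmax();print(st[i])
vv,uu=np.nonzero(l==i);W=np.array([atz(p,(u,v),.012)[:2] for u,v in zip(uu,vv)])
(cx,cy),s,a=cv2.minAreaRect((W*1000).astype(np.float32));print("plate",cx,cy,s,a)
# channel & V & knob
sel=lambda lo,hi,x0,x1,y0,y1:P[(z>lo)&(z<hi)&(P[:,0]>x0)&(P[:,0]<x1)&(P[:,1]>y0)&(P[:,1]<y1)]
k=sel(.038,.052,.49,.54,-.06,.05);print("chan",len(k),cv2.minAreaRect((k[:,:2]*1000).astype(np.float32)))
k=sel(.056,.07,.53,.62,.03,.13);print("V",len(k),k.mean(0),cv2.minAreaRect((k[:,:2]*1000).astype(np.float32)))
k=sel(.065,.1,.48,.54,-.08,.0);print("knob",len(k),k.mean(0),k.min(0),k.max(0))
d=p["color"][85:175,145:255,::-1];cv2.imwrite("pics/fx.png",cv2.resize(d,None,fx=6,fy=6,interpolation=cv2.INTER_CUBIC))
E
```

```text
[0.602  0.1286 0.012 ]
[ 0.5975 -0.0649  0.012 ]
[ 0.4576 -0.0594  0.012 ]
[0.4688 0.1374 0.012 ]Traceback (most recent call last):
  File "<stdin>", line 13, in <module>
ValueError: attempt to get argmax of an empty sequence
```

```bash
python3 - <<'E'
from h import *
np.set_printoptions(precision=4,suppress=True)
p=cam("top");P=cloud(p).reshape(-1,3);C=p["color"].reshape(-1,3).astype(int);z=P[:,2]-.0025
sel=lambda lo,hi,x0,x1,y0,y1:P[(z>lo)&(z<hi)&(P[:,0]>x0)&(P[:,0]<x1)&(P[:,1]>y0)&(P[:,1]<y1)]
for n,a in(("chan",(.036,.052,.49,.54,-.06,.05)),("V",(.056,.07,.53,.62,.03,.13)),("knob",(.062,.1,.48,.54,-.08,.0)),("rec",(.036,.055,.49,.54,.1,.15))):
    k=sel(*a);print(n,len(k),k.mean(0),cv2.minAreaRect((k[:,:2]*1000).astype(np.float32)))
for u,v in((210,140),(200,150),(230,115)): print(p["color"][v,u],P[v*512+u])
d=p["color"][85:175,145:255,::-1];cv2.imwrite("pics/fx.png",cv2.resize(d,None,fx=6,fy=6,interpolation=cv2.INTER_CUBIC))
E
```

```text
chan 360 [0.5103 0.0029 0.0446] ((510.6999206542969, -1.8646049499511719), (102.48392486572266, 23.648893356323242), 86.9068832397461)
V 445 [0.5755 0.0763 0.0658] ((571.4522705078125, 76.70429992675781), (60.90837097167969, 52.68861770629883), 86.35303497314453)
knob 54 [ 0.5068 -0.0372  0.0841] ((507.79498291015625, -36.88639831542969), (14.44256591796875, 14.771583557128906), 9.945481300354004)
rec 82 [0.517  0.1249 0.0476] ((518.1976318359375, 125.30812072753906), (18.853683471679688, 22.575115203857422), 88.54139709472656)
[42 37 33] [0.4996 0.0039 0.0381]
[111 111  98] [0.4807 0.0299 0.0144]
[106 105  94] [ 0.5704 -0.0408  0.0124]
```

View pics/fx.png

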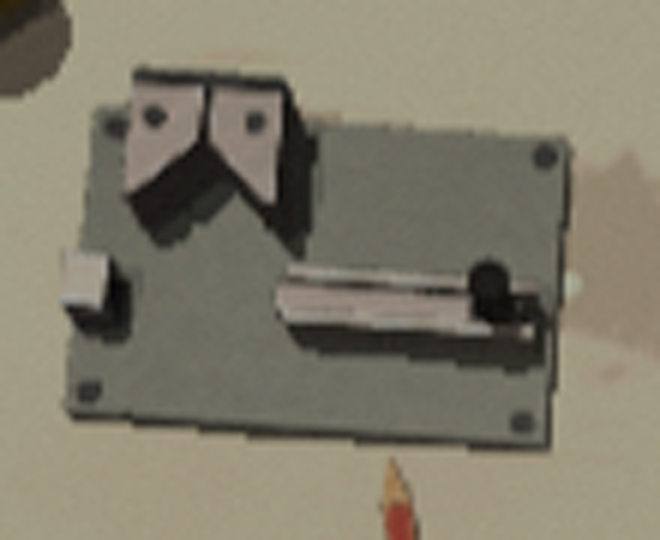

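```bash
cat >> h.py <<'E'
def plan(tgt,yaw=None,step=4.8,start=None,lean=0):
    """print rows from present pose to tgt (m), tool down at yaw (deg)"""
    o=bot.get_obs();p=np.array(o["ee_pos"]);A=R.from_euler('xyz',o["tcp_rot"],degrees=True)
    y=o["tcp_rot"][2] if yaw is None else yaw
    B=R.from_euler('xyz',[180,0,y],degrees=True)*R.from_rotvec([np.radians(lean),0,0])
    d=(A.inv()*B).as_rotvec();n=max(1,int(np.ceil(np.linalg.norm(np.array(tgt)-p)*100/step)),int(np.ceil(np.abs(d).max()/.147)))
    q=p.copy();C=A;off=[];tw=[];nt=max(1,int(np.ceil(np.abs(d).max()/.147)))
    for i in range(n):
        s=C.inv().apply((np.array(tgt)-q)/(n-i))*100;s=np.round(s,2);q=q+C.apply(s/100);off.append(s.tolist())
        r=np.round(d/nt,3) if i<nt else np.zeros(3);C=C*R.from_rotvec(r);tw.append(r.tolist())
    print("pos",np.round(p,4),"rpy",np.round(o["tcp_rot"],2),"F",np.round(o["wrist_force"],1),"open",round(o["opening"],4),"g",round(o["grasp_force"],1),"t",o["time"])
    for i in range(0,n,5): print("offset",off[i:i+5],"twist",tw[i:i+5])
E
python3 -c "
from h import *
plan([.517,-.2525,.2],86.65)"
```

```text
pos [0.1656 0.5245 0.2533] rpy [180.    -0.   162.48] F [0.1 0.  1.6] open 0.0854 g 0.0 t 1.0
offset [[-3.16, -3.53, 0.3], [-3.6, -3.08, 0.3], [-3.97, -2.58, 0.3], [-4.28, -2.04, 0.3], [-4.51, -1.46, 0.29]] twist [[0.0, -0.0, 0.132], [0.0, -0.0, 0.132], [0.0, -0.0, 0.132], [0.0, -0.0, 0.132], [0.0, -0.0, 0.132]]
offset [[-4.66, -0.85, 0.3], [-4.73, -0.23, 0.29], [-4.72, 0.4, 0.3], [-4.63, 1.01, 0.29], [-4.45, 1.62, 0.3]] twist [[0.0, -0.0, 0.132], [0.0, -0.0, 0.132], [0.0, -0.0, 0.132], [0.0, -0.0, 0.132], [0.0, -0.0, 0.132]]
offset [[-4.2, 2.19, 0.29], [-4.2, 2.19, 0.3], [-4.2, 2.19, 0.29], [-4.2, 2.19, 0.3], [-4.21, 2.18, 0.29]] twist [[0.0, 0.0, 0.0], [0.0, 0.0, 0.0], [0.0, 0.0, 0.0], [0.0, 0.0, 0.0], [0.0, 0.0, 0.0]]
offset [[-4.2, 2.19, 0.3], [-4.21, 2.18, 0.29], [-4.2, 2.19, 0.3]] twist [[0.0, 0.0, 0.0], [0.0, 0.0, 0.0], [0.0, 0.0, 0.0]]
```

{"fn": "move_arm", "kwargs": {"offset": [[-3.2, -3.5, 0.3], [-3.6, -3.1, 0.3], [-4.0, -2.6, 0.3], [-4.3, -2.0, 0.3], [-4.5, -1.5, 0.3]], "twist": [[0, 0, 0.132], [0, 0, 0.132], [0, 0, 0.132], [0, 0, 0.132], [0, 0, 0.132]], "grip": [0.8, 0.8, 0.8, 0.8, 0.8]}}

```text
time: 1.5
ee_pos: [0.264, 0.3066, 0.2382]
tcp_rot: [180.0, -0.0, 124.4]
wrist_force: [2.1, 0.3, -0.3]
opening: 0.0681
grasp_force: 0.0
```

{"fn": "move_arm", "kwargs": {"offset": [[-4.7, -0.8, 0.3], [-4.7, -0.2, 0.3], [-4.7, 0.4, 0.3], [-4.6, 1.0, 0.3], [-4.5, 1.6, 0.3]], "twist": [[0, 0, 0.132], [0, 0, 0.132], [0, 0, 0.132], [0, 0, 0.132], [0, 0, 0.132]], "grip": [0.8, 0.8, 0.8, 0.8, 0.8]}}

```text
time: 2.0
ee_pos: [0.3621, 0.0909, 0.2235]
tcp_rot: [179.9, -0.0, 86.6]
wrist_force: [1.5, 1.3, 0.6]
opening: 0.0681
grasp_force: 0.0
```

{"fn": "move_arm", "kwargs": {"offset": [[-4.2, 2.2, 0.3], [-4.2, 2.2, 0.3], [-4.2, 2.2, 0.3], [-4.2, 2.2, 0.3], [-4.2, 2.2, 0.3]], "twist": [[0, 0, 0], [0, 0, 0], [0, 0, 0], [0, 0, 0], [0, 0, 0]], "grip": [0.8, 0.8, 0.8, 0.8, 0.8]}}

```text
time: 2.5
ee_pos: [0.4605, -0.1252, 0.2084]
tcp_rot: [180.0, 0.0, 86.8]
wrist_force: [0.7, 0.3, 0.4]
opening: 0.0683
grasp_force: 0.0
```

{"fn": "move_arm", "kwargs": {"offset": [[-4.2, 2.2, 0.3], [-4.2, 2.2, 0.3], [-4.2, 2.2, 0.3], [0, 0, 0], [0, 0, 0]], "twist": [[0, 0, 0], [0, 0, 0], [0, 0, 0], [0, 0, 0], [0, 0, 0]], "grip": [0.8, 0.8, 0.8, 0.8, 0.8]}}

```text
time: 3.0
ee_pos: [0.5188, -0.2531, 0.1983]
tcp_rot: [-179.9, -0.1, 86.8]
wrist_force: [-0.9, 1.6, -0.9]
opening: 0.0683
grasp_force: 0.0
```

```bash
python3 -c "
from h import *
plan([.517,-.2525,.055],86.65)
p=cam('side');a=p['color'][60:260,190:400,::-1];cv2.imwrite('pics/s2.png',cv2.resize(a,None,fx=3,fy=3))"
```

```text
pos [ 0.5188 -0.2531  0.1983] rpy [-1.799e+02 -5.000e-02  8.675e+01] F [-0.9  1.6 -0.9] open 0.0683 g 0.0 t 3.0
offset [[0.01, -0.05, 4.78], [0.02, -0.06, 4.77], [0.01, -0.07, 4.78]] twist [[-0.002, -0.001, 0.002], [0.0, 0.0, 0.0], [0.0, 0.0, 0.0]]
```

View pics/s2.png

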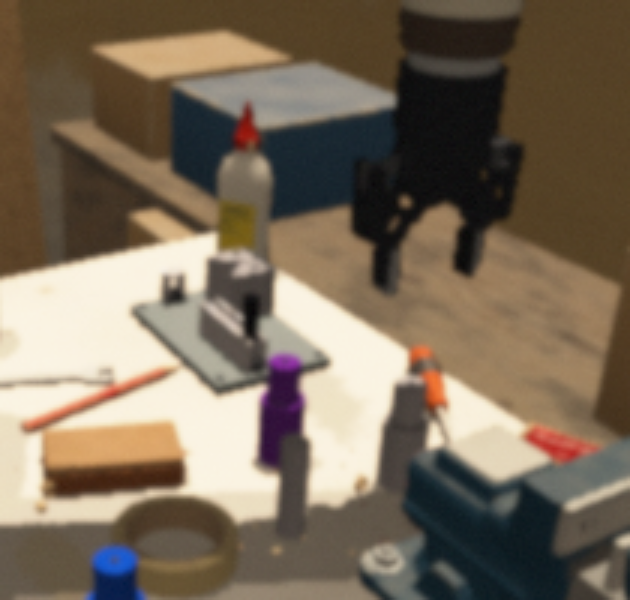

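The grey shaft stands at about (405,430) in the crop. The gripper is above it with the fingers straddling along x, and the way down is clear.

{"fn": "move_arm", "kwargs": {"offset": [[0, -0.1, 4.0], [0, -0.1, 4.0], [0, 0, 3.5], [0, 0, 1.9], [0, 0, 0.9]], "twist": [[0, 0, 0], [0, 0, 0], [0, 0, 0], [0, 0, 0], [0, 0, 0]], "grip": [0.8, 0.8, 0.8, 0.8, 0.8]}}

```text
time: 3.55
ee_pos: [0.516, -0.2506, 0.0551]
tcp_rot: [-179.9, -0.0, 86.9]
wrist_force: [0.1, 0.3, -0.3]
opening: 0.0686
grasp_force: 0.0
```

{"fn": "move_arm", "kwargs": {"offset": [[0, 0, 0], [0, 0, 0], [0, 0, 0], [0, 0, 0], [0, 0, 0]], "twist": [[0, 0, 0], [0, 0, 0], [0, 0, 0], [0, 0, 0], [0, 0, 0]], "grip": [0.6, 0.5, 0.35, 0.3, 0.3], "force": 50}}

```text
time: 4.05
ee_pos: [0.5179, -0.2524, 0.0585]
tcp_rot: [179.8, 0.0, 86.9]
wrist_force: [-1.0, 1.7, 6.7]
opening: 0.0382
grasp_force: 51.1
```

{"fn": "move_arm", "kwargs": {"offset": [[0, 0, -1.0], [0, 0, -3.0], [0, 0, -4.0], [0, 0, -3.0], [0, 0, 0]], "twist": [[0, 0, 0], [0, 0, 0], [0, 0, 0], [0, 0, 0], [0, 0, 0]], "grip": [0.3, 0.3, 0.3, 0.3, 0.3]}}

```text
time: 4.55
ee_pos: [0.5186, -0.2531, 0.1717]
tcp_rot: [179.6, 0.2, 86.8]
wrist_force: [-0.1, -0.1, -4.0]
opening: 0.0384
grasp_force: 51.7
```

```bash
python3 -c "
from h import *
plan([.4956,.0818,.165],86.65)
p=cam('side');save(p,'pics/s3f.png');a=p['color'][80:260,240:400,::-1];cv2.imwrite('pics/s3.png',cv2.resize(a,None,fx=3,fy=3))"
```

```text
pos [ 0.5186 -0.2531  0.1717] rpy [1.7961e+02 1.7000e-01 8.6840e+01] F [-0.1 -0.1 -4. ] open 0.0384 g 51.7 t 4.55
offset [[4.76, -0.59, 0.08], [4.76, -0.61, 0.1], [4.76, -0.61, 0.09], [4.76, -0.6, 0.1], [4.76, -0.61, 0.09]] twist [[0.007, 0.003, 0.003], [0.0, 0.0, 0.0], [0.0, 0.0, 0.0], [0.0, 0.0, 0.0], [0.0, 0.0, 0.0]]
offset [[4.75, -0.6, 0.1], [4.76, -0.61, 0.09]] twist [[0.0, 0.0, 0.0], [0.0, 0.0, 0.0]]
```

View pics/s3.png

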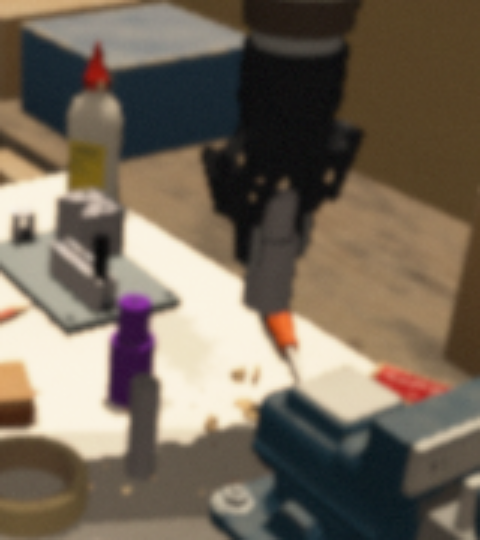

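The shaft is held at about (270,250) in the crop but seems to lean a little. I'll measure its tilt from depth.

```bash
cat >> h.py <<'E'
def axis(p,c0,zr,r=.02,rad=.05):
    """fit cylinder radius r near c0=(x,y), z range zr -> (x,y) at mid height & slopes"""
    from scipy.optimize import least_squares
    P=cloud(p).reshape(-1,3);k=P[(np.hypot(P[:,0]-c0[0],P[:,1]-c0[1])<rad)&(P[:,2]>zr[0])&(P[:,2]<zr[1])]
    zm=np.mean(zr)
    def f(a):
        d=np.array([a[2],a[3],1]);d/=np.linalg.norm(d);w=k-np.array([a[0],a[1],zm])
        return np.linalg.norm(np.cross(w,d),axis=1)-r
    s=least_squares(f,[c0[0],c0[1],0,0],loss="soft_l1",f_scale=.002);return len(k),zm,s.x,np.degrees(s.x[2:])
E
python3 -c "
from h import *
np.set_printoptions(precision=4,suppress=True)
p=cam('side');P=cloud(p).reshape(-1,3)
k=P[(np.hypot(P[:,0]-.518,P[:,1]+.253)<.05)&(P[:,2]>.08)&(P[:,2]<.24)]
print(k[:,2].min());h=np.histogram(k[:,2],bins=np.arange(.08,.24,.01));print(h[0])
for z in np.arange(.115,.18,.008):
    q=k[abs(k[:,2]-z)<.004];print(round(z,3),len(q),q.mean(0),q.min(0),q.max(0))
print(axis(p,(.518,-.253),(.118,.142)))
print(axis(p,(.518,-.253),(.118,.165)))
p=cam('side');print(axis(p,(.518,-.253),(.118,.165)))
"
```

```text
0.11026382598493512
[  0   0   0  60  62  62  66  84 103 116 101 132 159 127 127]
0.115 51 [ 0.5068 -0.2641  0.1153] [ 0.4976 -0.2743  0.1112] [ 0.5303 -0.2438  0.1189]
0.123 48 [ 0.508  -0.2656  0.1229] [ 0.4972 -0.2751  0.1192] [ 0.5271 -0.2413  0.1267]
0.131 54 [ 0.5073 -0.2647  0.131 ] [ 0.4963 -0.2748  0.1271] [ 0.5311 -0.2468  0.1349]
0.139 48 [ 0.5074 -0.2656  0.139 ] [ 0.4973 -0.2744  0.1351] [ 0.5268 -0.2455  0.1429]
0.147 51 [ 0.509  -0.2666  0.1472] [ 0.4928 -0.2746  0.143 ] [ 0.5395 -0.2454  0.1509]
0.155 70 [ 0.5088 -0.2648  0.1554] [ 0.4852 -0.2753  0.1511] [ 0.5483 -0.2447  0.159 ]
0.163 80 [ 0.5066 -0.2632  0.1631] [ 0.4842 -0.2747  0.159 ] [ 0.5512 -0.2443  0.167 ]
0.171 101 [ 0.512  -0.2629  0.1709] [ 0.4832 -0.2732  0.1673] [ 0.55   -0.2441  0.1749]
0.179 84 [ 0.5104 -0.2607  0.1792] [ 0.4835 -0.2691  0.1751] [ 0.5501 -0.2463  0.183 ]
(152, np.float64(0.13), array([ 0.5182, -0.2533, -0.0071, -0.0299]), array([-0.4052, -1.7117]))
(335, np.float64(0.14150000000000001), array([ 0.517 , -0.2532, -0.1286,  0.0156]), array([-7.3657,  0.8966]))
(344, np.float64(0.14150000000000001), array([ 0.5157, -0.2529, -0.1442,  0.0204]), array([-8.2625,  1.1708]))
```

{"fn": "move_arm", "kwargs": {"offset": [[3.0, -0.4, 0], [4.8, -0.6, 0], [4.8, -0.6, 0], [4.8, -0.6, 0], [4.8, -0.6, 0]], "twist": [[0, 0, 0], [0, 0, 0], [0, 0, 0], [0, 0, 0], [0, 0, 0]], "grip": [0.3, 0.3, 0.3, 0.3, 0.3]}}

```text
time: 5.2
ee_pos: [0.4999, -0.0274, 0.1642]
tcp_rot: [-179.8, -0.0, 86.8]
wrist_force: [1.9, -0.0, -4.5]
opening: 0.0386
grasp_force: 51.4
```

{"fn": "move_arm", "kwargs": {"offset": [[4.8, -0.6, 0], [3.9, -0.5, 0], [2.2, -0.3, 0.5], [0, 0, 0], [0, 0, 0]], "twist": [[0, 0, 0], [0, 0, 0], [0, 0, 0], [0, 0, 0], [0, 0, 0]], "grip": [0.3, 0.3, 0.3, 0.3, 0.3]}}

```text
time: 5.7
ee_pos: [0.4925, 0.0807, 0.1596]
tcp_rot: [-179.8, 0.1, 86.9]
wrist_force: [0.6, -0.4, -4.3]
opening: 0.0386
grasp_force: 51.5
```

```bash
python3 -c "
from h import *
plan([.4956,.0818,.080],86.65)
p=cam('top');save(p,'pics/t4.png');q=cam('side')
np.set_printoptions(precision=4,suppress=True)
print(axis(q,(.4956,.0818),(.116,.138)))
for t in('seat','stand'):
    for n,z in ((p,'top'),(q,'side')):
        for r in finder.pinpoint(n,t)[:2]: print(z,t,round(r['p'],2),atz(n,r['position'],.012))
"
```

```text
pos [0.4925 0.0807 0.1596] rpy [-1.7984e+02  5.0000e-02  8.6930e+01] F [ 0.6 -0.4 -4.3] open 0.0386 g 51.5 t 5.7
offset [[0.07, 0.16, 3.98], [0.06, 0.16, 3.98]] twist [[-0.003, 0.001, 0.005], [0.0, 0.0, 0.0]]
(90, np.float64(0.127), array([ 0.4927,  0.0796, -0.0087, -0.0898]), array([-0.4966, -5.1471]))
top seat 0.96 [0.5388 0.0773 0.012 ]
side seat 0.96 [0.5419 0.0981 0.012 ]
top stand 0.63 [0.4991 0.0725 0.012 ]
side stand 0.77 [0.4904 0.0775 0.012 ]
```

{"fn": "move_arm", "kwargs": {"offset": [[0, 0.2, 3.0], [0, 0.1, 3.0], [0, 0, 1.7], [0, 0, 0.5], [0, 0, 0]], "twist": [[0, 0, 0], [0, 0, 0], [0, 0, 0], [0, 0, 0], [0, 0, 0]], "grip": [0.3, 0.3, 0.3, 0.3, 0.3]}}

```text
time: 6.5
ee_pos: [0.4961, 0.08, 0.0791]
tcp_rot: [-180.0, 0.0, 86.8]
wrist_force: [-0.2, 0.2, -3.6]
opening: 0.038
grasp_force: 51.5
```

{"fn": "move_arm", "kwargs": {"offset": [[0, 0, 0.3], [0, 0, 0.2], [0, 0, 0], [0, 0, 0]], "twist": [[0, 0, 0], [0, 0, 0], [0, 0, 0], [0, 0, 0]], "grip": [0.3, 0.3, 0.3, 0.3]}}

```text
time: 6.9
ee_pos: [0.4965, 0.0804, 0.0747]
tcp_rot: [180.0, -0.0, 86.9]
wrist_force: [-0.6, 0.9, -4.3]
opening: 0.0385
grasp_force: 51.5
```

{"fn": "move_arm", "kwargs": {"offset": [[0, 0, 0.2], [0, 0, 0], [0, 0, 0.1], [0, 0, 0]], "twist": [[0, 0, 0], [0, 0, 0], [0, 0, 0], [0, 0, 0]], "grip": [0.3, 0.3, 0.3, 0.3]}}

```text
time: 7.3
ee_pos: [0.4962, 0.0803, 0.0711]
tcp_rot: [-180.0, 0.0, 86.8]
wrist_force: [-0.2, 0.1, -4.7]
opening: 0.0382
grasp_force: 51.5
```

{"fn": "move_arm", "kwargs": {"offset": [[0, 0, 0.1], [0, 0, 0], [0, 0, 0]], "twist": [[0, 0, 0], [0, 0, 0], [0, 0, 0]], "grip": [0.3, 0.3, 0.3]}}

```text
time: 7.6
ee_pos: [0.4964, 0.0804, 0.0705]
tcp_rot: [180.0, -0.0, 86.8]
wrist_force: [-0.8, 0.2, -2.1]
opening: 0.0385
grasp_force: 51.9
```

{"fn": "move_arm", "kwargs": {"offset": [[0, 0, 0.1], [0, 0, 0], [0, 0, 0], [0, 0, 0], [0, 0, 0]], "twist": [[0, 0, 0], [0, 0, 0], [0, 0, 0], [0, 0, 0], [0, 0, 0]], "grip": [0.3, 0.46, 0.5, 0.62, 0.62]}}

```text
time: 8.1
ee_pos: [0.4964, 0.0803, 0.0694]
tcp_rot: [180.0, -0.0, 86.8]
wrist_force: [-0.7, -0.6, 0.8]
opening: 0.0525
grasp_force: 0.0
```

```bash
python3 -c "
from h import *
np.set_printoptions(precision=4,suppress=True)
q=cam('side');print(axis(q,(.4956,.0818),(.025,.047)))
print(bot.get_obs()['ee_pos'],bot.get_obs()['wrist_force'])
a=q['color'][100:220,190:330,::-1];cv2.imwrite('pics/s5.png',cv2.resize(a,None,fx=4,fy=4))"
```

```text
(109, np.float64(0.036000000000000004), array([ 0.4941,  0.0856,  0.7133, -1.6126]), array([ 40.8682, -92.3959]))
[0.4964 0.0803 0.0693] [-0.7905  0.7173 -0.0622]
```

View pics/s5.png

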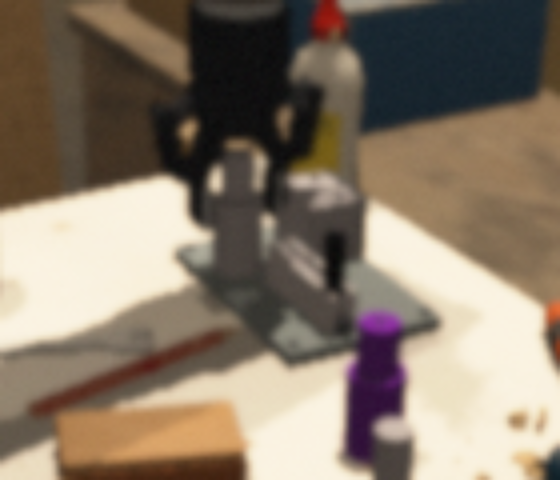

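The shaft stands upright on the plate at about (238,230), with the open fingers clear of it on both sides. Lifting off and moving round behind it.

{"fn": "move_arm", "kwargs": {"offset": [[0, 0, -2.0], [0, 0, -4.0], [0, 0, -4.0], [0, -2.0, 0]], "twist": [[0, 0, 0], [0, 0, 0], [0, 0, 0], [0, 0, 0]], "grip": [0.62, 0.62, 0.62, 0.62]}}

```text
time: 8.55
ee_pos: [0.4793, 0.0817, 0.1746]
tcp_rot: [179.5, -0.1, 86.8]
wrist_force: [-0.6, 0.7, 0.4]
opening: 0.0534
grasp_force: 0.0
```

```bash
sed -i 's/np.radians(lean),0,0/0,np.radians(lean),0/' h.py; python3 -c "
from h import *
print(bot.get_obs()['q'])
plan([.4407,.084,.16],-3.35,lean=10)
q=cam('side');print(axis(q,(.4956,.0818),(.05,.068)))
print(axis(q,(.4956,.0818),(.08,.1),.014))
q=cam('top');print(axis(q,(.4956,.0818),(.085,.12),.014))
P=cloud(q).reshape(-1,3);k=P[(np.hypot(P[:,0]-.4956,P[:,1]-.0818)<.03)&(P[:,2]>.098)&(P[:,2]<.118)];print(len(k),k.min(0),k.max(0),k.mean(0))
"
```

```text
[ 9.68054372e+00 -5.08214403e+00 -8.68191717e+00  8.59219342e+01
 -7.92099200e-03  1.02859185e+02]
pos [0.4793 0.0817 0.1746] rpy [ 1.7953e+02 -1.0000e-01  8.6820e+01] F [-0.6  0.7  0.4] open 0.0534 g 0.0 t 8.55
offset [[0.0, -0.35, 0.13], [-0.05, -0.35, 0.13], [-0.1, -0.34, 0.12], [-0.15, -0.32, 0.11], [-0.2, -0.3, 0.11]] twist [[-0.012, 0.012, 0.143], [-0.012, 0.012, 0.143], [-0.012, 0.012, 0.143], [-0.012, 0.012, 0.143], [-0.012, 0.012, 0.143]]
offset [[-0.24, -0.27, 0.1], [-0.28, -0.24, 0.1], [-0.31, -0.2, 0.09], [-0.33, -0.15, 0.08], [-0.36, -0.1, 0.08]] twist [[-0.012, 0.012, 0.143], [-0.012, 0.012, 0.143], [-0.012, 0.012, 0.143], [-0.012, 0.012, 0.143], [-0.012, 0.012, 0.143]]
offset [[-0.36, -0.05, 0.08]] twist [[-0.012, 0.012, 0.143]]
(67, np.float64(0.059000000000000004), array([ 0.49654849,  0.07948536, -0.0454138 , -0.03385174]), array([-2.60201882, -1.93956203]))
(54, np.float64(0.09), array([ 0.4965587 ,  0.08019568, -0.09278274, -0.00749179]), array([-5.31605918, -0.42924814]))
(132, np.float64(0.10250000000000001), array([  0.2968896 ,   0.35416321, -34.18734936,  46.61533057]), array([-1958.7908311 ,  2670.86170214]))
111 [0.48353894 0.06629859 0.09856953] [0.50969746 0.08916253 0.11381418] [0.4957249  0.07747727 0.10849265]
```

```bash
python3 -c "
from h import *
plan([.4407,.084,.15],176.65,lean=-10)"
```

```text
pos [0.4758 0.0816 0.1707] rpy [ 1.7989e+02 -3.0000e-02  8.6860e+01] F [ 0.8 -0.4 -1. ] open 0.0529 g 0.0 t 8.65
offset [[0.0, -0.32, 0.19], [0.05, -0.32, 0.18], [0.1, -0.31, 0.18], [0.14, -0.29, 0.17], [0.19, -0.27, 0.17]] twist [[-0.012, -0.012, -0.142], [-0.012, -0.012, -0.142], [-0.012, -0.012, -0.142], [-0.012, -0.012, -0.142], [-0.012, -0.012, -0.142]]
offset [[0.23, -0.25, 0.16], [0.26, -0.21, 0.16], [0.29, -0.18, 0.15], [0.31, -0.13, 0.14], [0.33, -0.09, 0.14]] twist [[-0.012, -0.012, -0.142], [-0.012, -0.012, -0.142], [-0.012, -0.012, -0.142], [-0.012, -0.012, -0.142], [-0.012, -0.012, -0.142]]
offset [[0.35, -0.05, 0.14]] twist [[-0.012, -0.012, -0.142]]
```

{"fn": "move_arm", "kwargs": {"offset": [[0, -0.3, 0.2], [0, -0.3, 0.2], [0.1, -0.3, 0.2], [0.1, -0.3, 0.2], [0.2, -0.3, 0.2]], "twist": [[-0.012, -0.012, -0.142], [-0.012, -0.012, -0.142], [-0.012, -0.012, -0.142], [-0.012, -0.012, -0.142], [-0.012, -0.012, -0.142]], "grip": [0.4, 0.2, 0, 0, 0]}}

```text
time: 9.15
ee_pos: [0.4606, 0.0815, 0.1577]
tcp_rot: [178.1, 4.3, 127.8]
wrist_force: [0.4, 1.1, -0.2]
opening: -0.0
grasp_force: 0.0
```

{"fn": "move_arm", "kwargs": {"offset": [[0.2, -0.2, 0.2], [0.3, -0.2, 0.2], [0.3, -0.2, 0.2], [0.3, -0.1, 0.1], [0.3, -0.1, 0.1]], "twist": [[-0.012, -0.012, -0.142], [-0.012, -0.012, -0.142], [-0.012, -0.012, -0.142], [-0.012, -0.012, -0.142], [-0.012, -0.012, -0.142]], "grip": [0, 0, 0, 0, 0]}}

```text
time: 9.65
ee_pos: [0.4452, 0.083, 0.148]
tcp_rot: [179.4, 8.9, 168.7]
wrist_force: [-0.2, 0.3, 0.7]
opening: 0.0002
grasp_force: 0.0
```

{"fn": "move_arm", "kwargs": {"offset": [[0.4, 0, 0], [0, 0, 0]], "twist": [[-0.012, -0.012, -0.142], [0, 0, 0]], "grip": [0, 0]}}

```text
time: 9.85
ee_pos: [0.441, 0.0836, 0.1476]
tcp_rot: [-180.0, 9.6, 176.7]
wrist_force: [-0.1, -0.2, -0.3]
opening: -0.0002
grasp_force: 0.0
```

```bash
python3 -c "
from h import *
plan([.4407,.084,.063],176.65,lean=-10)
q=cam('side');print(axis(q,(.4956,.0818),(.05,.068)));save(q,'pics/s6f.png')
a=q['color'][80:220,190:330,::-1];cv2.imwrite('pics/s6.png',cv2.resize(a,None,fx=4,fy=4))"
```

```text
pos [0.441  0.0836 0.1476] rpy [-179.99    9.59  176.7 ] F [-0.1 -0.2 -0.3] open -0.0002 g 0.0 t 9.85
offset [[0.72, 0.02, 4.17], [0.75, 0.01, 4.16]] twist [[0.0, -0.007, 0.001], [0.0, 0.0, 0.0]]
(73, np.float64(0.059000000000000004), array([ 0.49627924,  0.07964386, -0.01155315,  0.02485091]), array([-0.66194676,  1.4238525 ]))
```

View pics/s6.png

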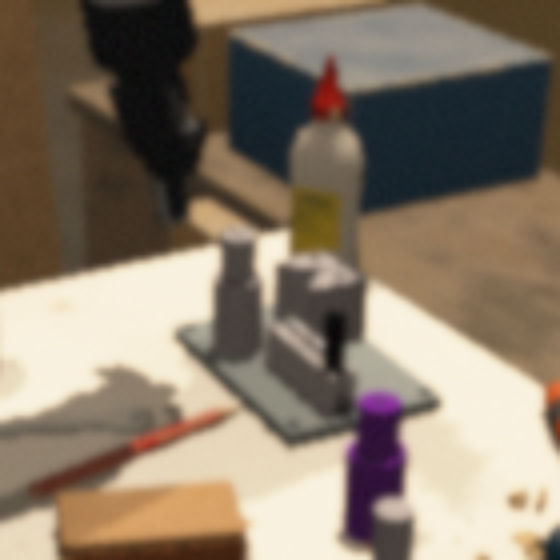

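The shaft stands free on the plate at (237,310). The closed, leaned-back gripper is behind it with its tips leading towards the V. Descending.

{"fn": "move_arm", "kwargs": {"offset": [[0.7, 0, 4.0], [0.7, 0, 3.3], [0.1, 0, 1.0], [0, 0, 0]], "twist": [[0, 0, 0], [0, 0, 0], [0, 0, 0], [0, 0, 0]], "grip": [0, 0, 0, 0]}}

```text
time: 10.3
ee_pos: [0.44, 0.0837, 0.0629]
tcp_rot: [-180.0, 9.5, 176.4]
wrist_force: [0.6, 0.9, 0.8]
opening: -0.0
grasp_force: 0.0
```

```bash
python3 -c "
from h import *
x=np.array([.9983,-.0584,0]);s=np.array([.5435,.079,.063])
plan(s-.085*x+[0,-.001,0],176.65,lean=-10,step=.6)
plan(s-.04*x,176.65,lean=-10,step=.6)"
```

```text
pos [0.44   0.0837 0.0629] rpy [-179.99    9.47  176.45] F [0.6 0.9 0.8] open -0.0 g 0.0 t 10.3
offset [[-0.46, 0.01, 0.07], [-0.46, 0.01, 0.08], [-0.46, 0.01, 0.08], [-0.46, 0.01, 0.08]] twist [[-0.001, -0.009, -0.004], [0.0, 0.0, 0.0], [0.0, 0.0, 0.0], [0.0, 0.0, 0.0]]
pos [0.44   0.0837 0.0629] rpy [-179.99    9.47  176.45] F [0.6 0.9 0.8] open -0.0 g 0.0 t 10.3
offset [[-0.57, 0.01, 0.09], [-0.57, 0.01, 0.1], [-0.57, 0.01, 0.1], [-0.57, 0.01, 0.1], [-0.57, 0.01, 0.1]] twist [[-0.001, -0.009, -0.004], [0.0, 0.0, 0.0], [0.0, 0.0, 0.0], [0.0, 0.0, 0.0], [0.0, 0.0, 0.0]]
offset [[-0.57, 0.01, 0.1], [-0.57, 0.01, 0.1], [-0.57, 0.02, 0.1], [-0.57, 0.01, 0.1], [-0.57, 0.02, 0.1]] twist [[0.0, 0.0, 0.0], [0.0, 0.0, 0.0], [0.0, 0.0, 0.0], [0.0, 0.0, 0.0], [0.0, 0.0, 0.0]]
offset [[-0.56, 0.01, 0.1]] twist [[0.0, 0.0, 0.0]]
```

{"fn": "move_arm", "kwargs": {"offset": [[-0.4, 0, 0.07], [-0.4, 0, 0.07], [-0.4, 0, 0.07], [-0.4, 0, 0.07], [-0.4, 0, 0.07]], "twist": [[0, 0, 0], [0, 0, 0], [0, 0, 0], [0, 0, 0], [0, 0, 0]], "grip": [0, 0, 0, 0, 0]}}

```text
time: 10.8
ee_pos: [0.4615, 0.0827, 0.0645]
tcp_rot: [180.0, 9.7, 176.6]
wrist_force: [0.8, -0.5, 0.6]
opening: -0.0
grasp_force: 0.0
```

{"fn": "move_arm", "kwargs": {"offset": [[-0.3, 0, 0.05], [-0.3, 0, 0.05], [-0.3, 0, 0.05], [-0.3, 0, 0.05], [0, 0, 0]], "twist": [[0, 0, 0], [0, 0, 0], [0, 0, 0], [0, 0, 0], [0, 0, 0]], "grip": [0, 0, 0, 0, 0]}}

```text
time: 11.3
ee_pos: [0.4733, 0.0819, 0.064]
tcp_rot: [180.0, 9.6, 176.6]
wrist_force: [-0.6, 0.2, -1.2]
opening: -0.0002
grasp_force: 0.1
```

```bash
python3 -c "
from h import *
np.set_printoptions(precision=4,suppress=True)
q=cam('side');print(axis(q,(.505,.0808),(.05,.068)));o=bot.get_obs();print(o['ee_pos'],o['wrist_force'])"
```

```text
(121, np.float64(0.059000000000000004), array([ 0.5275,  0.078 , -4.039 ,  0.5912]), array([-231.4165,   33.8734]))
[0.4732 0.0819 0.064 ] [ 0.2096 -0.5971  0.362 ]
```

{"fn": "move_arm", "kwargs": {"offset": [[-0.3, 0, 0.05], [-0.3, 0, 0.05], [-0.3, 0, 0.05], [-0.2, 0, 0.03], [0, 0, 0]], "twist": [[0, 0, 0], [0, 0, 0], [0, 0, 0], [0, 0, 0], [0, 0, 0]], "grip": [0, 0, 0, 0, 0]}}

```text
time: 11.85
ee_pos: [0.4844, 0.0812, 0.0641]
tcp_rot: [180.0, 9.6, 176.6]
wrist_force: [0.0, 0.1, 0.0]
opening: -0.0002
grasp_force: 0.1
```

```bash
python3 -c "
from h import *
np.set_printoptions(precision=4,suppress=True)
q=cam('side');o=bot.get_obs();print(o['ee_pos'],o['wrist_force'])
p=cam('top');s=np.hstack([cv2.resize(i['color'][a:a+100,b:b+100,::-1],(400,400)) for i,a,b in((q,100,200),(p,70,140))]);cv2.imwrite('pics/s7.png',s)"
```

```text
[0.4844 0.0812 0.0641] [-0.2122 -0.0193 -0.1805]
```

View pics/s7.png

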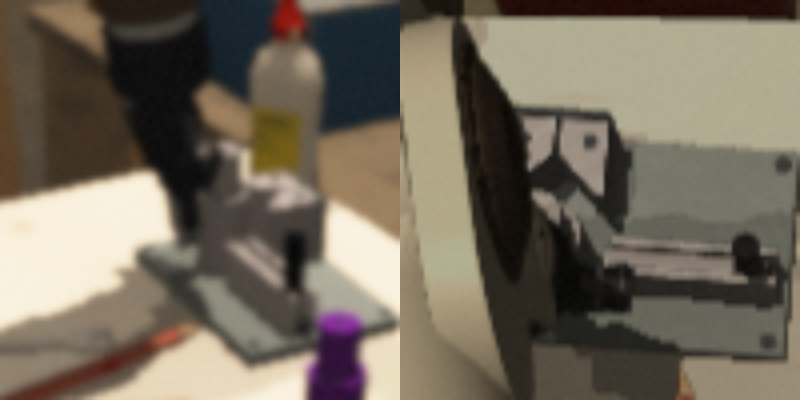

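The pusher is touching the shaft, which is still upright and has slid into the gap at about (215,215) on the left and (550,210) on the right. Now pressing on in small steps.

{"fn": "move_arm", "kwargs": {"offset": [[-0.3, 0, 0.05], [-0.3, 0, 0.05], [-0.3, 0, 0.05], [-0.3, 0, 0.05], [-0.3, 0, 0.05]], "twist": [[0, 0, 0], [0, 0, 0], [0, 0, 0], [0, 0, 0], [0, 0, 0]], "grip": [0, 0, 0, 0, 0]}}

```text
time: 12.45
ee_pos: [0.4996, 0.0804, 0.0642]
tcp_rot: [180.0, 9.6, 176.6]
wrist_force: [-1.1, 0.5, -0.1]
opening: -0.0002
grasp_force: 1.0
```

{"fn": "move_arm", "kwargs": {"offset": [[-0.15, 0, 0.02], [-0.15, 0, 0.03], [-0.1, 0, 0.02], [0, 0, 0]], "twist": [[0, 0, 0], [0, 0, 0], [0, 0, 0], [0, 0, 0]], "grip": [0, 0, 0, 0]}}

```text
time: 12.85
ee_pos: [0.5035, 0.0801, 0.0641]
tcp_rot: [180.0, 9.6, 176.6]
wrist_force: [-1.2, 0.5, -0.6]
opening: 0.0003
grasp_force: 0.5
```

{"fn": "move_arm", "kwargs": {"offset": [[-0.1, 0, 0.02], [-0.1, 0, 0.02], [-0.1, 0, 0.02], [0, 0, 0]], "twist": [[0, 0, 0], [0, 0, 0], [0, 0, 0], [0, 0, 0]], "grip": [0, 0, 0, 0]}}

```text
time: 13.25
ee_pos: [0.5066, 0.0799, 0.0641]
tcp_rot: [180.0, 9.6, 176.6]
wrist_force: [-2.0, 0.9, 0.7]
opening: 0.0
grasp_force: 0.7
```

{"fn": "move_arm", "kwargs": {"offset": [[-0.1, 0, 0.02], [-0.1, 0, 0.02], [0, 0, 0]], "twist": [[0, 0, 0], [0, 0, 0], [0, 0, 0]], "grip": [0, 0, 0]}}

```text
time: 13.55
ee_pos: [0.508, 0.08, 0.0639]
tcp_rot: [180.0, 9.6, 176.6]
wrist_force: [-6.2, 1.8, 1.1]
opening: -0.0
grasp_force: 2.8
```

{"fn": "move_arm", "kwargs": {"offset": [[-0.1, 0, 0.02], [0, 0, 0], [0, 0, 0]], "twist": [[0, 0, 0], [0, 0, 0], [0, 0, 0]], "grip": [0, 0, 0]}}

```text
time: 13.85
ee_pos: [0.5083, 0.0801, 0.0636]
tcp_rot: [179.9, 9.5, 176.6]
wrist_force: [-8.7, 1.8, 4.0]
opening: 0.0
grasp_force: 4.7
```

{"fn": "move_arm", "kwargs": {"offset": [[-0.1, 0, 0.01], [-0.05, 0, 0], [0, 0, 0], [0, 0, 0]], "twist": [[0, 0, 0], [0, 0, 0], [0, 0, 0], [0, 0, 0]], "grip": [0, 0, 0, 0]}}

```text
time: 14.25
ee_pos: [0.5088, 0.0804, 0.0634]
tcp_rot: [179.9, 9.4, 176.6]
wrist_force: [-15.5, 4.6, 6.9]
opening: 0.0001
grasp_force: 7.6
```

{"fn": "move_arm", "kwargs": {"offset": [[0, 0.04, 0], [0, 0.04, 0], [0, 0, 0]], "twist": [[0, 0, 0], [0, 0, 0], [0, 0, 0]], "grip": [0, 0, 0]}}

```text
time: 14.55
ee_pos: [0.5091, 0.0811, 0.0634]
tcp_rot: [179.9, 9.4, 176.6]
wrist_force: [-12.7, 3.9, 4.9]
opening: 0.0001
grasp_force: 6.7
```

{"fn": "move_arm", "kwargs": {"offset": [[0, 0.05, 0], [0, 0.05, 0], [0, 0, 0]], "twist": [[0, 0, 0], [0, 0, 0], [0, 0, 0]], "grip": [0, 0, 0]}}

```text
time: 14.85
ee_pos: [0.5094, 0.0818, 0.0634]
tcp_rot: [180.0, 9.4, 176.6]
wrist_force: [-11.1, 1.4, 3.8]
opening: 0.0001
grasp_force: 5.9
```

{"fn": "move_arm", "kwargs": {"offset": [[-0.08, 0.02, 0.01], [-0.06, 0.01, 0], [0, 0, 0]], "twist": [[0, 0, 0], [0, 0, 0], [0, 0, 0]], "grip": [0, 0, 0]}}

```text
time: 15.15
ee_pos: [0.5096, 0.0819, 0.0633]
tcp_rot: [180.0, 9.3, 176.6]
wrist_force: [-19.8, 1.8, 9.8]
opening: 0.0001
grasp_force: 9.8
```

{"fn": "move_arm", "kwargs": {"offset": [[0, 0, 0], [0, 0, 0], [0, 0, 0], [0, 0, 0], [0, 0, 0]], "twist": [[0, 0, 0], [0, 0, 0], [0, 0, 0], [0, 0, 0], [0, 0, 0]], "grip": [0, 0, 0, 0, 0]}}

```text
time: 15.65
ee_pos: [0.5096, 0.0819, 0.0633]
tcp_rot: [180.0, 9.3, 176.6]
wrist_force: [-19.5, 1.7, 8.7]
opening: -0.0001
grasp_force: 9.8
```

{"fn": "move_arm", "kwargs": {"offset": [[0, 0, 0], [0, 0, 0], [0, 0, 0], [0, 0, 0], [0, 0, 0]], "twist": [[0, 0, 0], [0, 0, 0], [0, 0, 0], [0, 0, 0], [0, 0, 0]], "grip": [0, 0, 0, 0, 0]}}

```text
time: 16.15
ee_pos: [0.5097, 0.0819, 0.0634]
tcp_rot: [180.0, 9.3, 176.6]
wrist_force: [-19.9, 1.7, 9.6]
opening: 0.0
grasp_force: 9.8
```

Seated at about 20 N and held for a second. Backing off and going to the knob.

{"fn": "move_arm", "kwargs": {"offset": [[0.2, 0, -0.03], [0.4, 0, -0.07], [1.5, 0, -0.25], [3.0, 0, -0.5], [3.0, 0, -2.5]], "twist": [[0, 0, 0], [0, 0, 0], [0, 0, 0], [0, 0, 0], [0, 0, 0]], "grip": [0, 0, 0, 0, 0]}}

```text
time: 16.65
ee_pos: [0.4255, 0.0864, 0.0816]
tcp_rot: [-180.0, 9.5, 176.5]
wrist_force: [-0.3, -0.4, 0.1]
opening: -0.0003
grasp_force: 0.0
```

{"fn": "move_arm", "kwargs": {"offset": [[0, 0, -4.5], [0, -1, -3.5], [0, 0, 0]], "twist": [[0, 0.082, 0], [0, 0.082, 0], [0, 0, 0]], "grip": [0, 0, 0]}}

```text
time: 16.95
ee_pos: [0.4183, 0.0772, 0.1679]
tcp_rot: [179.9, 0.5, 176.5]
wrist_force: [0.2, -0.7, -0.4]
opening: -0.0001
grasp_force: 0.0
```

```bash
python3 -c "
from h import *
np.set_printoptions(precision=4,suppress=True)
q=cam('side');p=cam('top')
print(axis(q,(.5435,.079),(.085,.1),.014))
P=cloud(p).reshape(-1,3);z=P[:,2]
k=P[(np.hypot(P[:,0]-.5435,P[:,1]-.079)<.03)&(z>.1)&(z<.12)];print('top',len(k),k.mean(0),(k.min(0)+k.max(0))/2)
k=P[(np.hypot(P[:,0]-.5085,P[:,1]+.04)<.025)&(z>.08)&(z<.1)];print('knob',len(k),k.mean(0),(k.min(0)+k.max(0))/2)
plan([.508,-.0402-.055,.16],176.65)
s=np.hstack([cv2.resize(i['color'][a:a+100,b:b+100,::-1],(400,400)) for i,a,b in((q,100,200),(p,70,140))]);cv2.imwrite('pics/s8.png',s)"
```

```text
(42, np.float64(0.0925), array([ 0.5428,  0.0783, -0.0697,  0.0104]), array([-3.9944,  0.5967]))
top 128 [0.5426 0.0778 0.1086] [0.5435 0.0778 0.107 ]
knob 42 [ 0.508  -0.037   0.0872] [ 0.5085 -0.037   0.0868]
pos [0.4171 0.0773 0.1636] rpy [179.96   0.38 176.54] F [-0.   0.2 -0.5] open 0.0003 g 0.0 t 17.05
offset [[-2.02, -3.33, 0.08], [-2.02, -3.34, 0.07], [-2.01, -3.34, 0.07], [-2.02, -3.34, 0.08], [-2.01, -3.34, 0.07]] twist [[0.001, 0.007, -0.002], [0.0, 0.0, 0.0], [0.0, 0.0, 0.0], [0.0, 0.0, 0.0], [0.0, 0.0, 0.0]]
```

View pics/s8.png

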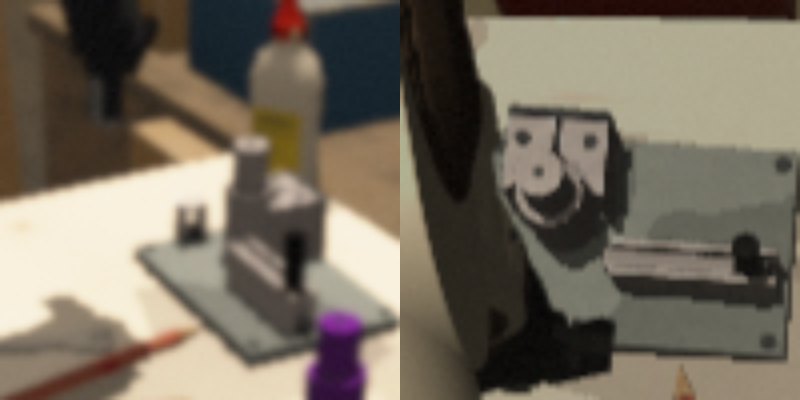

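The shaft is upright against both faces of the V, with its journal at (540,172) on the right and (252,160) on the left. The knob is at (745,247) on the right, still open.

{"fn": "move_arm", "kwargs": {"offset": [[-2.0, -3.3, 0], [-2.0, -3.3, 0], [-2.0, -3.3, 0], [-2.0, -3.3, 0], [-1.7, -3.0, 0]], "twist": [[0, 0, 0], [0, 0, 0], [0, 0, 0], [0, 0, 0], [0, 0, 0]], "grip": [0, 0, 0, 0, 0]}}

```text
time: 17.55
ee_pos: [0.5035, -0.0916, 0.1619]
tcp_rot: [180.0, 0.2, 176.6]
wrist_force: [-0.0, 0.4, 0.6]
opening: -0.0002
grasp_force: 0.0
```

```bash
python3 -c "
from h import *
plan([.506,-.085,.08],176.65,step=3)"
```

```text
pos [ 0.5035 -0.0916  0.1619] rpy [179.99   0.21 176.57] F [-0.   0.4  0.6] open -0.0002 g 0.0 t 17.55
offset [[-0.06, 0.23, 2.73], [-0.07, 0.22, 2.73], [-0.07, 0.23, 2.73]] twist [[0.0, 0.004, -0.001], [0.0, 0.0, 0.0], [0.0, 0.0, 0.0]]
```

{"fn": "move_arm", "kwargs": {"offset": [[-0.2, 0, 3.0], [0, 0, 3.0], [0, 0, 2.1], [0, 0, 0]], "twist": [[0, 0, 0], [0, 0, 0], [0, 0, 0], [0, 0, 0]], "grip": [0, 0, 0, 0]}}

```text
time: 17.95
ee_pos: [0.5033, -0.0898, 0.0782]
tcp_rot: [180.0, -0.1, 176.6]
wrist_force: [0.1, -1.1, -0.9]
opening: 0.0
grasp_force: 0.0
```

{"fn": "move_arm", "kwargs": {"offset": [[0, 0.8, 0], [0, 0.8, 0], [0, 0.8, 0], [0, 0.5, 0], [0, 0.5, 0]], "twist": [[0, 0, 0], [0, 0, 0], [0, 0, 0], [0, 0, 0], [0, 0, 0]], "grip": [0, 0, 0, 0, 0]}}

```text
time: 18.45
ee_pos: [0.508, -0.0558, 0.0831]
tcp_rot: [-180.0, 0.3, 176.6]
wrist_force: [0.8, -2.4, 1.9]
opening: 0.0001
grasp_force: 1.1
```

{"fn": "move_arm", "kwargs": {"offset": [[0, 0.5, 0], [0, 0.5, 0], [0, 0, 0]], "twist": [[0, 0, 0], [0, 0, 0], [0, 0, 0]], "grip": [0, 0, 0]}}

```text
time: 18.75
ee_pos: [0.5082, -0.0457, 0.0823]
tcp_rot: [180.0, 0.2, 176.6]
wrist_force: [-0.2, 0.4, -0.2]
opening: -0.0003
grasp_force: 0.0
```

```bash
python3 -c "
from h import *
np.set_printoptions(precision=4,suppress=True)
q=cam('side');p=cam('top')
o=bot.get_obs();print(o['ee_pos'],o['wrist_force'])
s=np.hstack([cv2.resize(i['color'][a:a+100,b:b+100,::-1],(400,400)) for i,a,b in((q,100,220),(p,70,150))]);cv2.imwrite('pics/s9.png',s)"
```

```text
[ 0.508  -0.0461  0.0821] [-0.022  -0.4054  0.3098]
```

View pics/s9.png

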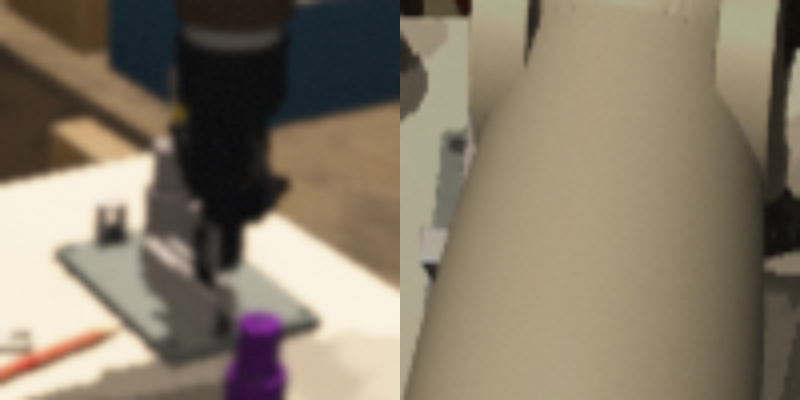

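The closed fingers are behind the knob, at about (215,255) on the left, and the shaft is undisturbed. Pushing the bolt on.

{"fn": "move_arm", "kwargs": {"offset": [[0, 0.7, 0], [0, 0.8, 0], [0, 0.8, 0], [0, 0.8, 0], [0, 0.8, 0]], "twist": [[0, 0, 0], [0, 0, 0], [0, 0, 0], [0, 0, 0], [0, 0, 0]], "grip": [0, 0, 0, 0, 0]}}

```text
time: 19.35
ee_pos: [0.5104, -0.0066, 0.0822]
tcp_rot: [180.0, 0.2, 176.6]
wrist_force: [-0.6, -2.9, -1.8]
opening: 0.0003
grasp_force: 1.1
```

{"fn": "move_arm", "kwargs": {"offset": [[0, 0.4, 0], [0, 0.4, 0], [0, 0.2, 0], [0, 0, 0]], "twist": [[0, 0, 0], [0, 0, 0], [0, 0, 0], [0, 0, 0]], "grip": [0, 0, 0, 0]}}

```text
time: 19.75
ee_pos: [0.5112, 0.003, 0.0825]
tcp_rot: [180.0, 0.3, 176.6]
wrist_force: [-0.1, -0.1, -0.7]
opening: -0.0
grasp_force: 0.0
```

{"fn": "move_arm", "kwargs": {"offset": [[0, 0.3, 0], [0, 0.3, 0], [0, 0.2, 0], [0, 0, 0]], "twist": [[0, 0, 0], [0, 0, 0], [0, 0, 0], [0, 0, 0]], "grip": [0, 0, 0, 0]}}

```text
time: 20.15
ee_pos: [0.5117, 0.0103, 0.0825]
tcp_rot: [-180.0, 0.3, 176.6]
wrist_force: [-0.3, -4.8, 0.6]
opening: 0.0001
grasp_force: 2.4
```

{"fn": "move_arm", "kwargs": {"offset": [[0, 0.2, 0], [0, 0.2, 0], [0, 0, 0]], "twist": [[0, 0, 0], [0, 0, 0], [0, 0, 0]], "grip": [0, 0, 0]}}

```text
time: 20.45
ee_pos: [0.5117, 0.0111, 0.0825]
tcp_rot: [-179.5, 0.3, 176.4]
wrist_force: [-1.3, -24.7, 1.9]
opening: 0.0
grasp_force: 12.7
```

The bolt met its stop where predicted. Backing off.

{"fn": "move_arm", "kwargs": {"offset": [[0, -0.6, 0], [0, -1.5, 0], [0, -1.0, -2.0], [0, 0, -4.0], [0, 0, -4.0]], "twist": [[0, 0, 0], [0, 0, 0], [0, 0, 0], [0, 0, 0], [0, 0, 0]], "grip": [0, 0, 0, 0, 0]}}

```text
time: 20.95
ee_pos: [0.509, -0.017, 0.1831]
tcp_rot: [179.9, 0.2, 176.6]
wrist_force: [0.4, 0.6, 0.4]
opening: 0.0
grasp_force: 0.0
```

{"fn": "move_arm", "kwargs": {"offset": [[3.0, -4.0, 0], [4.0, -4.0, 0], [4.0, -4.0, 0], [0, 0, 0], [0, 0, 0]], "twist": [[0, 0, 0], [0, 0, 0], [0, 0, 0], [0, 0, 0], [0, 0, 0]], "grip": [0, 0, 0, 0, 0]}}

```text
time: 21.45
ee_pos: [0.4021, -0.1217, 0.1823]
tcp_rot: [180.0, 0.3, 176.4]
wrist_force: [0.7, -0.7, 0.2]
opening: 0.0
grasp_force: 0.0
```

```bash
python3 -c "
from h import *
np.set_printoptions(precision=4,suppress=True)
q=cam('side');p=cam('top')
print(bot.get_obs()['ee_pos'],bot.get_obs()['wrist_force'])
P=cloud(p).reshape(-1,3);z=P[:,2]
k=P[(np.hypot(P[:,0]-.5435,P[:,1]-.079)<.03)&(z>.1)&(z<.12)];print('top',len(k),k.mean(0),(k.min(0)+k.max(0))/2)
k=P[(np.hypot(P[:,0]-.5125,P[:,1]-.033)<.025)&(z>.08)&(z<.1)];print('knob',len(k),k.mean(0),(k.min(0)+k.max(0))/2)
s=np.hstack([cv2.resize(i['color'][a:a+100,b:b+100,::-1],(400,400)) for i,a,b in((q,100,200),(p,70,150))]);cv2.imwrite('pics/s10.png',s)"
```

```text
[ 0.403  -0.1207  0.182 ] [ 0.4772 -0.0554 -0.3516]
top 130 [0.5424 0.0779 0.1084] [0.5433 0.078  0.1067]
knob 40 [0.512  0.0319 0.0868] [0.5124 0.0318 0.0858]
```

View pics/s10.png

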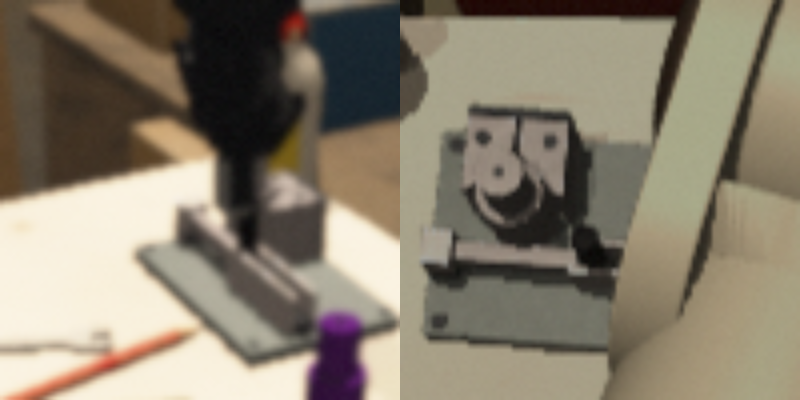

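The bolt spans the gap with its tip in the receiver at (440,248). The knob has moved about 70 mm to (590,245), and the shaft is unmoved and upright at (500,175). The arm is clear of everything.

```bash
python3 -c "
from h import *
print(bot.job_done())"
```

```text
the job is handed in; nothing more can be done
None
```

I handed the job in at about 21.6 s. The shaft is upright and seated in the V (about 20 N held for 1 s), and the bolt was pushed to its stop behind it. I never moved the thin bar or tape roll. The hand-in gave no verdict.

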